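# Clamp a circuit board in an indexed board holder

## Task

Clamp the loose power-supply board in the board holder, ready for soldering. Lay it gently, parts up, flat and square on the two rails between the open jaws and centred across them; then pull up the red index knob of the parked jaw, slide that jaw over past the first hole of the brass strip to the board and, with the knob let down, ease it on until the plunger snaps fully home in the second hole, so that the board is held between both jaws. Find that hole by feel, without squeezing the board hard or forcing the jaw against the plunger's pin, and leave the other things on the desk where they are.

Things in the scene. Friction and masses are not known exactly. Their poses are not given: they have to be found in the camera images.
- holder: Board holder, fixed: blue-grey base 136 x 290 mm (x, y), two flat steel rails along its y axis (12 mm wide, at x = -38 and +38 mm), rail tops 40 mm above the desk. Origin: on the desk between the rails. y is the slide axis: sliding jaw parked at the -y end, sprung jaw at +y. At the far +y end a bracket (y = 127 mm) 60 mm high.
- sprung_wall (a point): Middle of the sprung jaw's groove wall, 50 mm above the desk; at rest at y = +40 mm in the holder. A lip overhangs the wall by 5 mm (toward -y) from 46 to 57 mm above the desk; jaw top 60 mm. A spring (1 N plus 0.15 N per mm) lets the jaw give up to 19 mm toward +y, then it stops hard.
- carriage: Sliding jaw, aluminium block 112 mm wide (x), 53 mm long, top 61.5 mm above the desk, riding on the rails along the holder's y (axes parallel). Origin: desk height, on the plunger's axis; parked at y = -100 mm in the holder, locked by the pin in a parking hole. Groove wall 22 mm to +y of the origin, lip as on the sprung jaw (parked, lips 108 mm apart).
- push_point (a point): Middle of the black round plunger body on top of the sliding jaw, 70 mm above the desk: 28 mm in diameter, from 61.5 to 78.5 mm; a place to push the jaw by, below the knob. The jaw stays where it is left; sliding takes about 4 N, 6 to 10 N when, pin dragging, it presses the board (70 mm) on the sprung jaw, which begins at y = -52 mm in the holder.
- hole_2 (a point): NOMINAL place of the second hole's mouth, y = -43 mm in the holder, top of the brass index strip (30 mm up, between the rails). Holes 8.5 mm wide, 8 mm deep, 26 mm apart: first at y = -69, third at -17 (out of reach with this board). The strip is screwed down in slots, so all holes really lie up to 8 mm to either side along y; that shift is not measured.
- knob (a point): Grip point on the plunger's axis in the upper half of the red knob: 104 mm above the desk with the plunger home; rises with it. Knob 22 mm in diameter, 28 mm tall (84 to 112 mm up when home), above the black plunger body, which is wider (28 mm, top 78.5 mm): keep fingertips over 80 mm when gripping the knob.
- plunger (a joint): Lift of the plunger, m: 0 = pin fully home in a hole; 0.0075 = pin tip resting on the strip; 0.012 = end stop. A spring pulls it down (7 N at 0, 9 N at 0.0075, 10 N at 0.012). Pin 7 mm in diameter, flat tip; within about 1 mm of a hole's middle it drops in and locks the jaw. Home in the strip it may bear at most 15 N sideways, elsewhere 40 N.
- board: Loose green circuit board 100 x 70 x 3 mm (x, y, z), 0.13 to 0.21 kg, parts up. Origin: centre of its underside. In its middle a dark blue block 34 (x) by 30 (y) mm, top 33 mm above the underside, to lift it by; bare beside the block's x faces, other parts beyond 15 mm in y. Goes in with its y along the holder's y, either way round. May be pressed on rails or jaw with at most 40 N.
- side_cutters: Red-handled side cutters, 148 mm long, lying loose behind the holder; leave alone. Origin: middle, underside.
- parts_box: Small white lidded parts box 48 x 58 x 28 mm, loose; leave alone. Origin: middle, underside.
- tweezers: Steel tweezers, 119 mm long, lying loose in front of the holder; leave alone. Origin: middle, underside.
- heat_sink: Grey finned heat sink 35 x 50 x 26 mm, loose behind the holder; leave alone. Origin: middle, underside.
Not all that is in view belongs to the job. Of the things that look like the board, take the one that is nearest to the robot's base at the start.

How it is judged (in metres and radians):
On the way, in this order (a step that is already met when the one before it is completed fails the run):
1. the board lies flat on both rails between the jaws, let go (z of board in the frame of holder between 0.0375 and 0.0435 m and x of board in the frame of holder between -0.012 and 0.012 m and angle between board's own z axis and vertical below 0.05 rad and y of board in the frame of holder between -0.045 and 0.02 m and contact force between the fingers and board below 0.3 N), for 0.2 s.
2. the plunger is held clear of the parking hole and the jaw has been slid off it (value of joint plunger above 0.0078 m and y of carriage in the frame of holder above -0.09 m), for 0.1 s.
At the end, for the whole second after the job is handed in: Plunger home (under 1.5 mm lift) in the second hole, jaw at y -52.5 to -33.5 mm in the holder; board flat on the rails (38 to 43 mm up, tilt under 0.05 rad), within 12 mm of the middle in x, square within 0.06 rad, touching the sliding jaw (54.5 to 59.5 mm ahead of its origin); all at rest (value of joint plunger below 0.0015 m and y of carriage in the frame of holder between -0.0525 and -0.0335 m and z of board in the frame of holder between 0.0375 and 0.0435 m and x of board in the frame of holder between -0.012 and 0.012 m and angle between board's own z axis and vertical below 0.05 rad and y of board in the frame of carriage between 0.0545 and 0.0595 m and angle between the y axis of board and the y axis of holder, either way round below 0.06 rad and linear speed of each of board, carriage below 0.01 m/s).
It fails at once if the jaw is forced against the pin: more than 15 N with the pin home in the strip, or 40 N anywhere ((contact force between carriage and holder above 15 N and value of joint plunger below 0.004 m and y of carriage in the frame of holder above -0.09 m) or contact force between carriage and holder above 40 N).
It fails at once if the board is pressed against the rails or the sprung jaw with more than 40 N (contact force between board and holder above 40 N).
It fails at once if the side cutters, parts box, tweezers or heat sink is pushed more than 25 mm away (distance of any of side_cutters, parts_box, tweezers, heat_sink from where it was at the start of the episode above 0.025 m).
It also fails if it takes over 64 s, if anything falls off the work surface, if the arm or the gripper's body presses on something with over 40 N, if the wrist force passes 120 N, or if a joint passes its speed limit or range.

## Robot

A 7-joint arm with a two-finger parallel gripper is mounted at the origin on a cart in front of the work surface, level with it; the furniture and walls round the work are solid. World frame = base frame: x ahead of the robot, y to its left, z up, the work surface at z = 0. Lengths are in mm, angles in rad, forces in N, time in s.
With the tool pointing down it reaches from about 425 to 950 mm from the base axis. Payload 4.7 kg.
Tool frame: the origin (TCP) lies midway between the tips of the shut fingers; the grasp point (between the pads) lies 19 mm behind it; z points along the fingers, y is the line along which they close (so a half turn about z gives the same grasp; the last joint's range is limited). The gripper opens to 87 mm and grips with 3 to 60 N. Pads are 19 mm wide; open, the fingers measure 117 mm over their backs; the gripper's body (75 mm by 190 mm) begins 51 mm behind the grasp point.
Start: joints at [1.131, 0.469, -0.049, 1.532, 0.024, 1.141, -0.082], TCP at [269.604, -618.84, 222.573] pointing down, gripper open.
Joint ranges: [-2.59, 2.59], [-0.33, 1.99], [-1.39, 1.29], [0.1, 2.45], [-1.04, 4.18], [0.21, 1.99], [-2.66, 2.66]. Speed limits (rad/s): [2.57, 2.57, 3.14, 3.14, 3.14, 3.14, 3.14].

## Interface

Orientations are given as a unit quaternion [w, x, y, z].
In Python, from rig import r gives the robot as it stands.
- The arm moves only by the tool jog_arm, never from a script. Its argument "series" is a list of rows, each a list of 3 entries, a list of its own where there are three numbers: the turn, a rotation vector about the tool's x, y, z normalised to -1 to 1, where 1 is 45 degrees, then the shift along the tool's x, y, z normalised to -1 to 1, where 1 is 150 mm, then the gripper's target within -1 to 1 (shut at 1, half-way at 0, fully open at -1). In form: [[[ax, ay, az], [dx, dy, dz], grip], ...]. A call has exactly 8 rows; each row is the pose to reach, as a shift and turn from the pose commanded when the call began, along the tool's axes at that moment; what a row does not reach only later rows make up. A row lasts 1/10 s, in which the tool goes at most 50 mm and 8.59 degrees, less where a joint would pass 70% of its speed; a pose out of reach is approached as far as the arm can. A call with a number of a shift or a turn outside -1 to 1 is refused whole. A call with a gripper value outside its range is refused whole. The fingers move at their own pace and stop on an object; "squeeze" is the grip in N (left out, the last holds). Time passes only in rows, so rows that repeat a pose let the fingers close, or fill a call up. It gives the time, the measured TCP pose, the force, the opening and the grip force at its end, in the units of the state.
- r.state(): the state, without advancing time (a new reading comes with each control period).
- r.snapshot(name): name is "side" or "top" or "wrist"; returns a dict with "img" (420x560x3 uint8, red, green, blue), "K" (3x3 intrinsics, pixels), "R" (3x3) and "t" (3): a world point X has camera coordinates R X + t. Camera axes: x right, y down, z forward; pixel columns grow to the right and rows downward; lengths in mm; the calibration is good to about 2 mm. A picture is of the moment at which its call begins. There is no depth.
- r.finish_job(): hands the job in; it is judged then, once.
Trained networks look in a picture, given as the dict that the camera call returned (one of the last four; its "shot" number tells which), for a name from the list of things; names that differ only in an ending like _2 or _b are one class to them, and where a whole thing is asked for, a point or a joint stands for the part that bears it (a point fixed in the world has none). Each returns a list of dicts, best first, with "p" (0 to 1); they miss things now and then, are a little off and sometimes report something else, mostly with a low value. They report only what shows in the picture. A call takes as long as a camera call. They do not tell look-alikes from the thing itself.
- r.find_in(picture, query): "bbox" ([centre column, centre row, width, height] in pixels, round what is visible of it).
- r.trace(picture, query): "pixels" (420x560 bool, what is visible of it) and "bbox" ([centre column, centre row, width, height] in pixels, round what is visible of it).
- r.landmark_of(picture, query): "centre" ([row, column] in pixels: a listed point, or the origin of a listed thing).
The state is a dict: "time_s": time; "joint_pos": joint angles; "dq": joint speeds; "joint_torque": joint torques, N m; "tcp_pos": TCP position; "tcp_rot": TCP orientation; "ft_force": force on the tool from outside, world axes, zero at the start; "wrist_torque": the same for the moment, N m; "finger_gap": opening from 0.0 (shut) to 1.0 (fully open); "grip_force": force on a finger pad.
Only numpy, scipy, OpenCV 4.12 (cv2) and the standard library are available. Lean on these libraries where they do the work, as an engineer would, in place of code of your own. Each camera call takes 0.05 s, during which the arm holds its last target. There are 200 camera calls.

## Working session

There is one attempt and no reset: what is moved stays moved. The work goes in short steps, Python scripts to look and compute and a tool call to move; the robot and the scene stay as the last step left them, time stands still between calls to the robot, and variables do not carry over. Pictures are saved under pics/ and viewed, at most 10 in all, crops included, and the job is handed in when it is done.

Besides the shell and the picture viewer there is one more tool, called after "Emit:" as name(argument=value, ...) on one line, values as JSON. jog_arm: Moves the arm, as the interface text tells. Its arguments: {"type":"object","properties":{"series":{"type":"array"},"squeeze":{"type":"number"}},"required":["series"]}

```bash
mkdir -p pics; ls; python3 - <<'E'
from rig import r
import cv2
s=r.state();print({k:s[k] for k in('time_s','tcp_pos','tcp_rot','ft_force','finger_gap')})
for n in('side','top'):
    p=r.snapshot(n);cv2.imwrite(f'pics/{n}0.png',p['img'][:,:,::-1])
    for q in('board','carriage','holder','knob','push_point','sprung_wall','hole_2'):
        try: print(n,q,[(d['centre'],round(d['p'],2)) for d in r.landmark_of(p,q)][:4])
        except Exception as e: print(q,e)
    print(p['K'].tolist(),p['R'].tolist(),p['t'].tolist())
E
```

```text
pics
{'time_s': 0.0, 'tcp_pos': array([ 269.32015857, -618.26988563,  221.51512781]), 'tcp_rot': array([-9.42857614e-04,  9.78974946e-01,  2.03978211e-01, -2.35174632e-04]), 'ft_force': array([-0.19621344, -0.09545211, -0.49574286]), 'finger_gap': 0.9970412201171933}
side board [([215.6, 312.9], 0.87), ([179.7, 350.3], 0.66), ([272.7, 250.0], 0.55)]
side carriage [([251.5, 261.7], 0.94)]
side holder [([273.1, 251.8], 0.75)]
side knob [([221.1, 262.9], 0.65)]
side push_point [([232.4, 262.7], 0.98)]
side sprung_wall [([262.9, 242.5], 0.97), ([228.1, 223.2], 0.45)]
side hole_2 [([251.2, 260.7], 0.63), ([254.2, 255.6], 0.59)]
[[492.08492819428835, 0.0, 279.0862293530941], [0.0, 492.08492819428835, 203.96166454670737], [0.0, 0.0, 1.0]] [[-0.9430518278714859, -0.33200409745217013, -0.020652583935654823], [-0.14556446865167247, 0.46770533093464534, -0.8718157539764179], [0.29910572614780484, -0.8191611579477409, -0.4893983672789587]] [423.509099836098, 266.56994810026015, 1142.4075167476306]
top board [([241.5, 292.6], 0.98), ([262.2, 395.0], 0.72)]
top carriage [([213.3, 214.4], 0.65)]
top holder [([210.1, 182.9], 0.63), ([210.9, 157.2], 0.5)]
top knob [([208.5, 209.3], 0.5)]
top push_point [([210.0, 209.6], 0.69)]
top sprung_wall [([213.3, 165.3], 0.77), ([161.0, 160.2], 0.45)]
top hole_2 [([212.8, 191.4], 0.76)]
[[519.420708592631, 0.0, 276.1415194207699], [0.0, 519.420708592631, 211.07886852384817], [0.0, 0.0, 1.0]] [[-0.004407770199623742, -0.9999332130521172, 0.010683679007557251], [-0.99385595096672, 0.0031989128604253676, -0.11063505630923677], [0.11059349117332314, -0.011105691864112548, -0.993803674433897]] [-290.777323369889, 542.6230747437301, 1460.5196301145909]
```

```bash
cat > h.py <<'E'
import numpy as np, cv2
from scipy.spatial.transform import Rotation as Ro
def ray(p,rc,z):
    """pixel [row,col] -> world point on height z"""
    R,t=np.array(p['R']),np.array(p['t'])
    d=R.T@np.linalg.inv(p['K'])@[rc[1],rc[0],1]; c=-R.T@t
    return c+d*(z-c[2])/d[2]
def tri(obs):
    """[(pic,[row,col]),...] -> least squares point"""
    A=[];b=[]
    for p,rc in obs:
        R,t=np.array(p['R']),np.array(p['t']); d=R.T@np.linalg.inv(p['K'])@[rc[1],rc[0],1]; d/=np.linalg.norm(d)
        M=np.eye(3)-np.outer(d,d); A.append(M); b.append(M@(-R.T@t))
    return np.linalg.lstsq(np.vstack(A),np.hstack(b),rcond=None)[0]
def proj(p,X):
    c=np.array(p['R'])@X+p['t']; q=p['K']@c; return q[:2]/q[2]
E
python3 - <<'E'
import cv2,numpy as np
a=cv2.imread('pics/top0.png');b=cv2.imread('pics/side0.png')
cv2.imwrite('pics/t0.png',cv2.resize(a[90:330,110:430],(800,600),interpolation=cv2.INTER_CUBIC))
cv2.imwrite('pics/s0.png',cv2.resize(b[120:345,150:450],(800,600),interpolation=cv2.INTER_CUBIC))
E
```

```text
(no output)
```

View pics/t0.png

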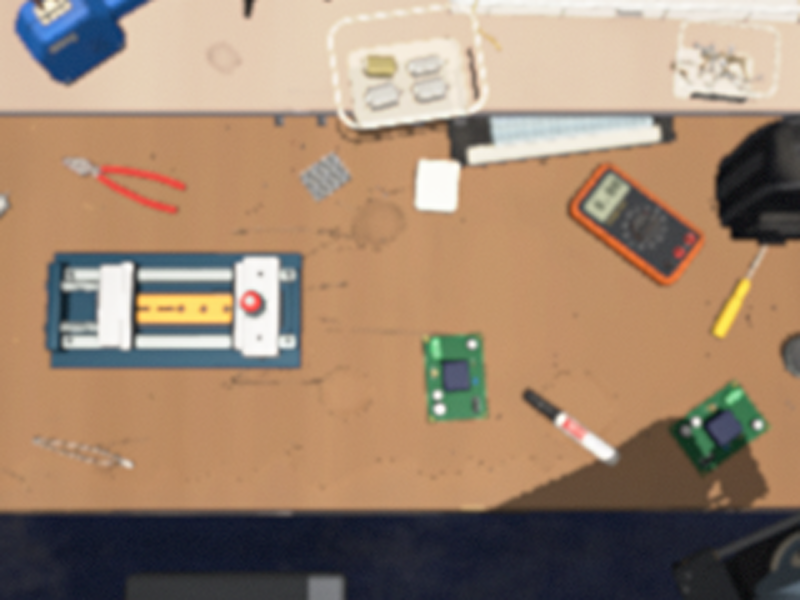

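View pics/s0.png

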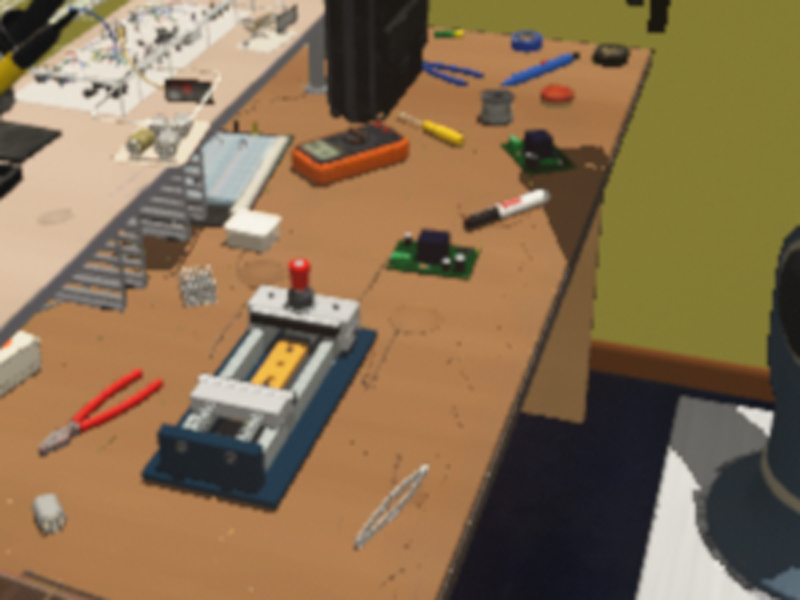

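The top view shows the holder at crop (175,310), with the jaw and knob at (252,303), and two boards at (456,377) and (722,428). Next I'll get positions and the distance of each board from the base.

```bash
python3 - <<'E'
from rig import r
from h import *
T=r.snapshot('top');S=r.snapshot('side')
L=lambda p,q:[(np.round(d['centre'],1),round(d['p'],2)) for d in r.landmark_of(p,q)]
t,s=L(T,'board'),L(S,'board')
for i in t:
    for j in s:
        X=tri([(T,i[0]),(S,j[0])]); e=np.linalg.norm(proj(T,X)-i[0][::-1])
        print('board',i,j,X.round(),e.round(1),np.hypot(*X[:2]).round())
for q in('carriage','knob','push_point','sprung_wall','hole_2','holder'):
    t,s=L(T,q),L(S,q); print(q,t[:2],s[:2], tri([(T,t[0][0]),(S,s[0][0])]).round(1) if t and s else '')
    z={'carriage':0,'knob':104,'push_point':70,'sprung_wall':50,'hole_2':30,'holder':0}[q]
    print('   ',[ray(T,i[0],z).round(1) for i in t[:1]],[ray(S,i[0],z).round(1) for i in s[:1]])
# orientation: board outlines (green) and holder base
for i in L(T,'board'):
    b=[d for d in r.trace(T,'board')]
for d in r.trace(T,'board')+r.trace(T,'holder'):
    m=d['pixels'].astype(np.uint8); c=cv2.findContours(m,0,2)[0]; c=max(c,key=cv2.contourArea)
    rc=cv2.boxPoints(cv2.minAreaRect(c)); print(round(d['p'],2),[ray(T,x[::-1],5)[:2].round(0).tolist() for x in rc])
for q in('parts_box','heat_sink','tweezers','side_cutters'):
    print(q,[ray(T,i[0],0).round() for i in L(T,q)[:1]])
E
```

```text
board (array([240.5, 291.7]), 0.77) (array([181. , 346.5]), 0.71) [ 403. -341.  140.] 18.4 528.0
board (array([240.5, 291.7]), 0.77) (array([218.6, 309.8]), 0.63) [ 462. -338.   -6.] 1.0 572.0
board (array([240.5, 291.7]), 0.77) (array([265.4, 241.4]), 0.43) [ 572. -299. -181.] 34.5 645.0
board (array([260.4, 395.5]), 0.65) (array([181. , 346.5]), 0.71) [ 407. -641.  -10.] 2.5 759.0
board (array([260.4, 395.5]), 0.65) (array([218.6, 309.8]), 0.63) [ 476. -660. -188.] 24.0 814.0
board (array([260.4, 395.5]), 0.65) (array([265.4, 241.4]), 0.43) [ 597. -606. -348.] 63.3 851.0
carriage [(array([212.9, 214.2]), 0.66)] [(array([251.1, 260.9]), 0.86), (array([275.6, 187.2]), 0.44)] [ 541.4 -111.5    2.1]
    [array([ 540.3, -111.7,    0. ])] [array([ 544.1, -114.2,    0. ])]
knob [(array([209.7, 211. ]), 0.36)] [(array([221. , 260.6]), 0.61)] [ 539.3 -113.5  101.2]
    [array([ 537.8, -114.2,  104. ])] [array([ 538.7, -109.1,  104. ])]
push_point [(array([210. , 210.3]), 0.92)] [(array([233.4, 263.1]), 0.57)] [ 537.4 -109.1   64.8]
    [array([ 540.9, -108.4,   70. ])] [array([ 529.9, -101.
[... 244 characters left out ...]
 [534.7 -56.1  27.7]
    [array([530.6, -57.7,  30. ])] [array([537.5, -52.6,  30. ])]
holder [(array([211.7, 182.5]), 0.7), (array([163.3, 283.1]), 0.49)] [(array([269.6, 251.8]), 0.71)] [539.1 -21.1   3.3]
    [array([544.1, -19. ,   0. ])] [array([535.9, -25.6,   0. ])]
0.64 [[470.0, 137.0], [605.0, 140.0], [604.0, -158.0], [469.0, -159.0]]
0.62 [[506.0, -301.0], [511.0, -374.0], [410.0, -379.0], [405.0, -307.0]]
0.56 [[398.0, -583.0], [456.0, -663.0], [398.0, -704.0], [341.0, -624.0]]
0.67 [[608.0, 140.0], [607.0, -158.0], [469.0, -159.0], [470.0, 137.0]]
parts_box [array([ 687., -315.,    0.])]
heat_sink [array([ 684., -186.,    0.])]
tweezers [array([366.,  91.,   0.])]
side_cutters []
```

The nearest board is at about (460,-340), 572 mm from the base, against 759 mm for the other one. I'm moving over it now, in two hops.

Emit:
jog_arm(series=[[[0,0,-0.15],[0.15,-0.1,0.03],-1],[[0,0,-0.3],[0.3,-0.2,0.06],-1],[[0,0,-0.45],[0.45,-0.3,0.09],-1],[[0,0,-0.6],[0.6,-0.4,0.12],-1],[[0,0,-0.75],[0.75,-0.5,0.15],-1],[[0,0,-0.9],[0.9,-0.6,0.18],-1],[[0,0,-1],[1,-0.65,0.2],-1],[[0,0,-1],[1,-0.65,0.2],-1]])

```text
time_s: 2.85
tcp_pos: [370.3, -466.9, 192.4]
tcp_rot: [-0.0, 0.825, 0.565, 0.001]
ft_force: [-0.5, -0.1, 0.1]
finger_gap: 0.995
grip_force: 0.0
```

Emit:
jog_arm(series=[[[0,0,-0.1],[0.2,0.05,0.05],-1],[[0,0,-0.2],[0.4,0.1,0.1],-1],[[0,0,-0.3],[0.6,0.15,0.15],-1],[[0,0,-0.4],[0.8,0.2,0.2],-1],[[0,0,-0.545],[1,0.253,0.28],-1],[[0,0,-0.545],[1,0.253,0.28],-1],[[0,0,-0.545],[1,0.253,0.28],-1],[[0,0,-0.545],[1,0.253,0.28],-1]])

```text
time_s: 3.65
tcp_pos: [457.7, -345.6, 150.7]
tcp_rot: [0.0, 0.689, 0.725, -0.0]
ft_force: [0.4, -0.6, -0.1]
finger_gap: 0.999
grip_force: 0.0
```

```bash
python3 - <<'E'
from rig import r
from h import *
s=r.state();print(s['tcp_pos'],s['tcp_rot'],s['time_s'])
W=r.snapshot('wrist');cv2.imwrite('pics/w1.png',W['img'][:,:,::-1])
C=-np.array(W['R']).T@W['t'];print('cam',C.round(),np.array(W['R']).round(2).tolist())
for d in r.landmark_of(W,'board'): print(d['p'],d['centre'],ray(W,d['centre'],0).round(1))
for d in r.trace(W,'board'):
    m=d['pixels'].astype(np.uint8); c=max(cv2.findContours(m,0,2)[0],key=cv2.contourArea)
    print(d['p'],[ray(W,x[::-1],3)[:2].round(1).tolist() for x in cv2.boxPoints(cv2.minAreaRect(c))])
# dark blue block top at z=33
im=W['img'].astype(int);m=((im[...,2]>im[...,1]+8)&(im[...,2]>im[...,0]+5)&(im.sum(2)<330)).astype(np.uint8)
m=cv2.morphologyEx(m,cv2.MORPH_OPEN,np.ones((5,5)))
for c in cv2.findContours(m,0,2)[0]:
    if cv2.contourArea(c)>500:
        rc=cv2.minAreaRect(c);print(rc,ray(W,rc[0][::-1],33).round(1),[ray(W,x[::-1],33)[:2].round(1).tolist() for x in cv2.boxPoints(rc)])
E
```

```text
[ 457.66000645 -345.55234872  150.73702971] [ 3.60448712e-04  6.89137453e-01  7.24630387e-01 -4.94012163e-04] 3.65
cam [ 454. -273.  313.] [[1.0, 0.05, -0.0], [0.05, -0.96, 0.26], [0.01, -0.26, -0.96]]
0.59 [172.1, 549.1] [ 679.7 -316.     0. ]
0.88 [[406.0, -304.2], [505.1, -297.8], [512.6, -367.6], [407.6, -374.5]]
((285.5, 188.5), (41.0, 41.0), 90.0) [ 457.3 -334.1   33. ] [[441.0, -319.1], [471.9, -317.6], [474.0, -349.6], [442.1, -351.2]]
((54.5, 144.0), (270.0, 109.0), 90.0) [ 284.3 -309.    33. ] [[257.5, -219.5], [331.4, -215.8], [316.6, -417.1], [227.4, -421.5]]
```

View pics/w1.png

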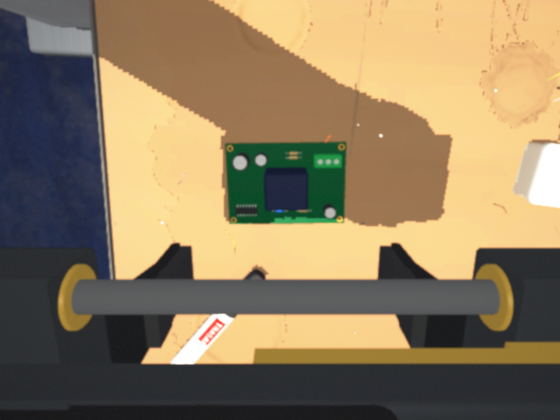

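The wrist view shows the board at (286,182) with the dark block at (286,189), close to square with the tool. I'm descending and gripping the block across x.

Emit:
jog_arm(series=[[[0,0,0],[0.06,0,0.25],-0.6],[[0,0,0],[0.06,0,0.5],-0.4],[[0,0,0],[0.06,0,0.75],-0.2],[[0,0,0],[0.06,0,0.9],-0.1],[[0,0,0],[0.06,0,0.955],0],[[0,0,0],[0.06,0,0.955],1],[[0,0,0],[0.06,0,0.955],1],[[0,0,0],[0.06,0,0.955],1]], squeeze=20)

```text
time_s: 4.6
tcp_pos: [458.8, -335.7, 8.8]
tcp_rot: [0.001, 0.688, 0.726, 0.0]
ft_force: [-0.3, -0.8, -0.0]
finger_gap: 0.387
grip_force: 20.0
```

Emit:
jog_arm(series=[[[0,0,0],[0,0,-0.15],1],[[0,0,0.02],[0,0,-0.4],1],[[0,0,0.04],[0.1,0.05,-0.65],1],[[0,0,0.07],[0.3,0.15,-0.85],1],[[0,0,0.07],[0.5,0.25,-0.98],1],[[0,0,0.07],[0.7,0.35,-0.98],1],[[0,0,0.07],[0.9,0.45,-0.98],1],[[0,0,0.07],[1,0.5,-0.98],1]])

```text
time_s: 5.4
tcp_pos: [526.2, -177.4, 156.0]
tcp_rot: [0.001, 0.706, 0.708, 0.001]
ft_force: [0.2, -0.5, -1.9]
finger_gap: 0.387
grip_force: 20.0
```

```bash
python3 - <<'E'
from rig import r
from h import *
s=r.state();print(s['tcp_pos'],s['tcp_rot'],s['time_s'],s['finger_gap'],s['ft_force'])
W=r.snapshot('wrist');cv2.imwrite('pics/w2.png',W['img'][:,:,::-1])
for q,z in(('knob',104),('push_point',70),('sprung_wall',50),('carriage',0)):
  for d in r.landmark_of(W,q)[:1]: print(q,d['p'],d['centre'],ray(W,d['centre'],z).round(1))
E
```

```text
[ 526.24470856 -177.4173069   155.9987512 ] [0.00099078 0.70618748 0.70802314 0.00122463] 5.4 0.3870940643837152 [ 0.18288278 -0.51136763 -1.94989109]
knob 0.94 [115.8, 304.8] [ 537.1 -110.2  104. ]
sprung_wall 0.36 [198.3, 473.9] [ 666.2 -170.5   50. ]
carriage 0.78 [113.9, 294.9] [ 534.5 -111.     0. ]
```

View pics/w2.png

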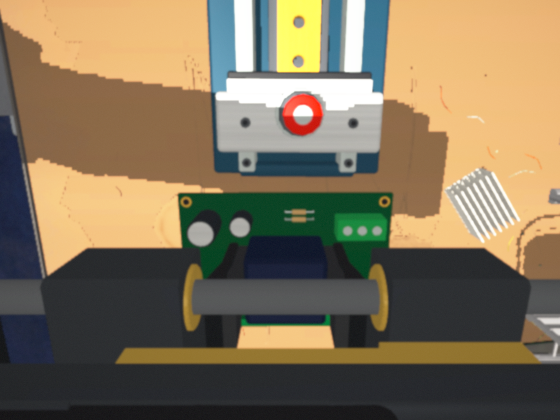

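Emit:
jog_arm(series=[[[0,0,0],[0.12,0.01,0],1],[[0,0,0],[0.3,0.02,0],1],[[0,0,0],[0.5,0.04,0],1],[[0,0,0],[0.7,0.05,0],1],[[0,0,0],[0.85,0.07,0.1],1],[[0,0,0],[0.95,0.07,0.25],1],[[0,0,0],[1,0.07,0.4],1],[[0,0,0],[1,0.07,0.5],1]])

```text
time_s: 6.45
tcp_pos: [534.7, -31.6, 78.0]
tcp_rot: [-0.0, 0.708, 0.706, -0.001]
ft_force: [-0.1, -1.2, -1.4]
finger_gap: 0.39
grip_force: 20.0
```

```bash
python3 - <<'E'
from rig import r
from h import *
s=r.state();print(s['tcp_pos'],s['tcp_rot'],s['time_s'],s['ft_force'])
W=r.snapshot('wrist');cv2.imwrite('pics/w3.png',W['img'][:,:,::-1])
for q,z in(('knob',104),('sprung_wall',50),('hole_2',30)):
  for d in r.landmark_of(W,q)[:2]: print(q,d['p'],d['centre'],ray(W,d['centre'],z).round(1))
# holes in the previous picture (same calibration, camera moved with the tool): shift by tcp motion
C=np.array(s['tcp_pos'])-[526.24,-177.42,156.0]
V=dict(W); V['t']=W['t']+np.array(W['R'])@C
for rc in([61,298],[22,298],[116,303]): print(rc,ray(V,rc,30 if rc[0]<100 else 112).round(1))
E
```

```text
[534.72396298 -31.63631619  78.02095466] [-4.44165760e-04  7.07787869e-01  7.06424598e-01 -6.50329588e-04] 6.45 [-0.08229086 -1.17846843 -1.4113879 ]
sprung_wall 0.69 [127.0, 290.5] [537.4  30.7  50. ]
[61, 298] [535.5 -73.5  30. ]
[22, 298] [535.3 -47.8  30. ]
[116, 303] [ 535.8 -110.2  112. ]
```

View pics/w3.png

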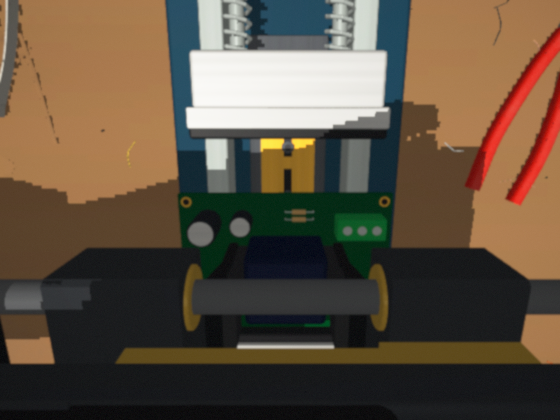

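The board is square over the rails, which sit at columns 222 and 355, and clear of both jaws. I'm lowering it.

Emit:
jog_arm(series=[[[0,0,0],[0,0.015,0.06],1],[[0,0,0],[0,0.015,0.11],1],[[0,0,0],[0,0.015,0.15],1],[[0,0,0],[0,0.015,0.17],1],[[0,0,0],[0,0.015,0.18],1],[[0,0,0],[0,0.015,0.187],1],[[0,0,0],[0,0.015,0.192],1],[[0,0,0],[0,0.015,0.192],1]])

```text
time_s: 7.45
tcp_pos: [537.8, -31.0, 50.6]
tcp_rot: [0.0, 0.708, 0.707, 0.0]
ft_force: [0.2, 0.7, -1.2]
finger_gap: 0.385
grip_force: 20.0
```

Emit:
jog_arm(series=[[[0,0,0],[0,0,0.003],1],[[0,0,0],[0,0,0.005],1],[[0,0,0],[0,0,0.007],1],[[0,0,0],[0,0,0.009],1],[[0,0,0],[0,0,0.011],1],[[0,0,0],[0,0,0.011],1],[[0,0,0],[0,0,0.011],1],[[0,0,0],[0,0,0.011],1]])

```text
time_s: 8.25
tcp_pos: [537.8, -31.1, 48.9]
tcp_rot: [0.0, 0.708, 0.707, -0.0]
ft_force: [-0.1, 1.6, -0.7]
finger_gap: 0.39
grip_force: 20.0
```

Emit:
jog_arm(series=[[[0,0,0],[0,0,0.003],1],[[0,0,0],[0,0,0.006],1],[[0,0,0],[0,0,0.006],1],[[0,0,0],[0,0,0.006],1],[[0,0,0],[0,0,0.006],0],[[0,0,0],[0,0,0.006],-0.2],[[0,0,0],[0,0,0.006],-0.2],[[0,0,0],[0,0,0.006],-0.2]])

```text
time_s: 9.05
tcp_pos: [537.8, -31.1, 47.9]
tcp_rot: [0.0, 0.708, 0.707, 0.0]
ft_force: [0.1, -0.2, 1.6]
finger_gap: 0.586
grip_force: 0.0
```

Emit:
jog_arm(series=[[[0,0,0],[0,0,-0.1],-0.2],[[0,0,0],[0,0,-0.3],-0.2],[[0,0,0],[0,0,-0.5],-0.2],[[0,0,0],[0,0,-0.75],-0.2],[[0,0,0],[-0.2,0,-0.9],-0.2],[[0,0,0],[-0.5,0,-1],-0.2],[[0,0,0],[-0.8,0,-1],-0.2],[[0,0,0],[-0.8,0,-1],-0.2]])

```text
time_s: 9.85
tcp_pos: [537.1, -159.4, 199.4]
tcp_rot: [0.002, 0.712, 0.703, -0.001]
ft_force: [-1.7, -0.1, -0.2]
finger_gap: 0.6
grip_force: 0.0
```

```bash
python3 - <<'E'
from rig import r
from h import *
s=r.state();print(s['tcp_pos'],s['tcp_rot'],s['time_s'],s['ft_force'])
W=r.snapshot('wrist');cv2.imwrite('pics/w4.png',W['img'][:,:,::-1])
for q,z in(('knob',104),('push_point',70),('board',40),('sprung_wall',50)):
  for d in r.landmark_of(W,q)[:2]: print(q,d['p'],d['centre'],ray(W,d['centre'],z).round(1))
E
```

```text
[ 537.06096447 -159.37475867  199.37271944] [ 0.0021945   0.71163462  0.70254554 -0.00105956] 9.85 [-1.73062826 -0.05811195 -0.22412733]
knob 0.83 [139.9, 281.2] [ 535.1 -109.5  104. ]
push_point 0.78 [135.2, 281.5] [ 535. -109.   70.]
board 0.88 [32.5, 283.1] [537.2 -31.4  40. ]
```

View pics/w4.png

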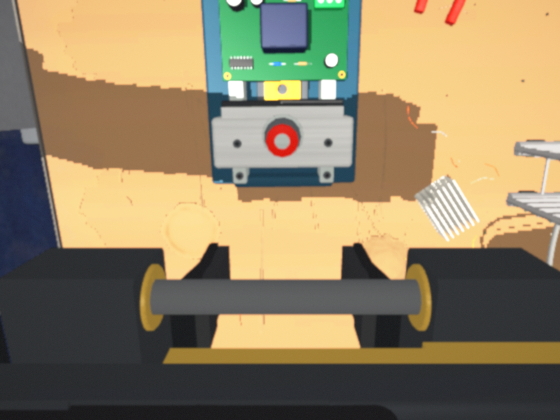

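The board lies flat and square in the holder, and the knob is at (281,140). I'm moving to the knob and gripping it.

Emit:
jog_arm(series=[[[0,0,0],[0.15,0,0.2],-0.2],[[0,0,0],[0.28,0,0.4],-0.2],[[0,0,0],[0.33,0,0.6],-0.2],[[0,0,0],[0.33,0,0.72],-0.2],[[0,0,0],[0.33,0,0.75],0.2],[[0,0,0],[0.33,0,0.75],1],[[0,0,0],[0.33,0,0.75],1],[[0,0,0],[0.33,0,0.75],1]], squeeze=25)

```text
time_s: 10.9
tcp_pos: [538.6, -101.7, 86.7]
tcp_rot: [0.001, 0.708, 0.707, 0.001]
ft_force: [-0.4, -0.1, -0.9]
finger_gap: 0.32
grip_force: 0.0
```

The fingers are still open, but the tool has settled 8 mm past the knob in y because the earlier reading lagged. I'm recentring before closing.

Emit:
jog_arm(series=[[[0,0,0],[0,0,0],0.1],[[0,0,0],[-0.03,-0.01,0],0.1],[[0,0,0],[-0.055,-0.01,0],0.1],[[0,0,0],[-0.055,-0.01,0],0.1],[[0,0,0],[-0.055,-0.01,0],1],[[0,0,0],[-0.055,-0.01,0],1],[[0,0,0],[-0.055,-0.01,0],1],[[0,0,0],[-0.055,-0.01,0],1]])

```text
time_s: 11.7
tcp_pos: [535.7, -109.7, 85.4]
tcp_rot: [-0.0, 0.708, 0.707, -0.0]
ft_force: [-2.1, 0.1, 1.7]
finger_gap: 0.243
grip_force: 25.0
```

Emit:
jog_arm(series=[[[0,0,0],[0,0,-0.01],1],[[0,0,0],[0,0,-0.025],1],[[0,0,0],[0,0,-0.04],1],[[0,0,0],[0,0,-0.055],1],[[0,0,0],[0,0,-0.067],1],[[0,0,0],[0,0,-0.067],1],[[0,0,0],[0,0,-0.067],1],[[0,0,0],[0,0,-0.067],1]])

```text
time_s: 12.5
tcp_pos: [535.6, -109.7, 95.2]
tcp_rot: [-0.0, 0.708, 0.707, -0.0]
ft_force: [-0.9, 1.0, -10.4]
finger_gap: 0.247
grip_force: 25.0
```

Emit:
jog_arm(series=[[[0,0,0],[0.02,0,0],1],[[0,0,0],[0.06,0,0],1],[[0,0,0],[0.11,0,0],1],[[0,0,0],[0.16,0,0],1],[[0,0,0],[0.21,0,0],1],[[0,0,0],[0.25,0,0],1],[[0,0,0],[0.28,0,0],1],[[0,0,0],[0.293,0,0],1]])

```text
time_s: 13.3
tcp_pos: [535.8, -65.8, 95.4]
tcp_rot: [-0.0, 0.708, 0.707, -0.001]
ft_force: [-2.0, -4.4, -9.2]
finger_gap: 0.244
grip_force: 25.0
```

Emit:
jog_arm(series=[[[0,0,0],[0,0,0.005],1],[[0,0,0],[0,0,0.01],1],[[0,0,0],[0,0,0.017],1],[[0,0,0],[0,0,0.02],1],[[0,0,0],[0,0,0.02],1],[[0,0,0],[0,0,0.02],1],[[0,0,0],[0,0,0.02],1],[[0,0,0],[0,0,0.02],1]])

```text
time_s: 14.1
tcp_pos: [535.9, -65.6, 92.8]
tcp_rot: [-0.0, 0.708, 0.707, -0.0]
ft_force: [-3.8, -1.4, -2.2]
finger_gap: 0.244
grip_force: 25.0
```

Emit:
jog_arm(series=[[[0,0,0],[0,0,0],0],[[0,0,0],[0,0,0],0],[[0,0,0],[0,0,-0.08],0],[[0,0,0],[0,0,-0.27],0],[[0,0,0],[-0.05,0,-0.27],0],[[0,0,0],[-0.2,0,-0.27],1],[[0,0,0],[-0.28,0,-0.27],1],[[0,0,0],[-0.28,0,-0.27],1]])

```text
time_s: 14.9
tcp_pos: [536.6, -110.1, 133.4]
tcp_rot: [0.001, 0.709, 0.705, 0.0]
ft_force: [-0.7, -0.1, 0.5]
finger_gap: 0.31
grip_force: 0.0
```

Emit:
jog_arm(series=[[[0,0,0],[0,0,0.08],1],[[0,0,0],[0,0,0.2],1],[[0,0,0],[0,0,0.32],1],[[0,0,0],[0,0,0.4],1],[[0,0,0],[0,0,0.425],1],[[0,0,0],[0.03,0,0.425],1],[[0,0,0],[0.06,0,0.425],1],[[0,0,0],[0.08,0,0.425],1]])

```text
time_s: 15.7
tcp_pos: [536.9, -95.0, 70.0]
tcp_rot: [0.001, 0.707, 0.707, 0.001]
ft_force: [-0.1, 0.5, 0.1]
finger_gap: 0.003
grip_force: 0.0
```

```bash
python3 - <<'E'
from rig import r
from h import *
s=r.state();print(s['tcp_pos'],s['time_s'],s['ft_force'],s['finger_gap'])
p=r.snapshot('side');cv2.imwrite('pics/s5.png',cv2.resize(p['img'][190:310,180:340,::-1],(800,600),interpolation=cv2.INTER_CUBIC))
E
```

```text
[536.85039868 -94.96297499  70.04900554] 15.7 [-0.086167    0.47080494  0.13385234] 0.0034892886952859765
```

View pics/s5.png

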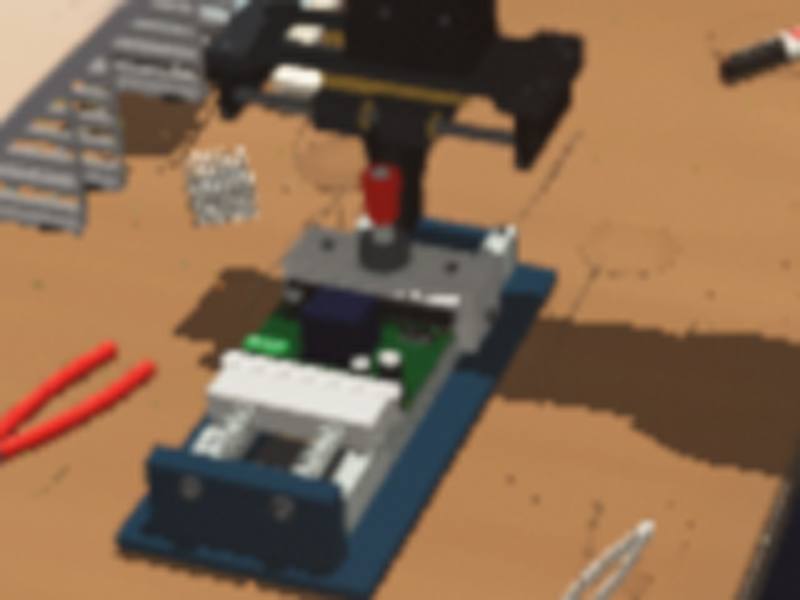

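The jaw has followed and the board is under both lips. The shut fingers are behind the plunger body, so I'm easing in.

Emit:
jog_arm(series=[[[0,0,0],[0.01,0,0],1],[[0,0,0],[0.02,0,0],1],[[0,0,0],[0.03,0,0],1],[[0,0,0],[0.036,0,0],1],[[0,0,0],[0.042,0,0],1],[[0,0,0],[0.046,0,0],1],[[0,0,0],[0.05,0,0],1],[[0,0,0],[0.05,0,0],1]])

```text
time_s: 16.55
tcp_pos: [536.2, -89.8, 69.3]
tcp_rot: [0.001, 0.708, 0.706, -0.001]
ft_force: [0.1, -5.1, 0.0]
finger_gap: 0.009
grip_force: 2.2
```

Emit:
jog_arm(series=[[[0,0,0],[0.002,0,0],1],[[0,0,0],[0.004,0,0],1],[[0,0,0],[0.006,0,0],1],[[0,0,0],[0.008,0,0],1],[[0,0,0],[0.01,0,0],1],[[0,0,0],[0.012,0,0],1],[[0,0,0],[0.014,0,0],1],[[0,0,0],[0.016,0,0],1]])

```text
time_s: 17.35
tcp_pos: [536.2, -89.4, 69.3]
tcp_rot: [0.001, 0.708, 0.706, -0.001]
ft_force: [-0.7, -10.1, 1.0]
finger_gap: 0.006
grip_force: 4.2
```

Emit:
jog_arm(series=[[[0,0,0],[0.001,0,0],1],[[0,0,0],[0.002,0,0],1],[[0,0,0],[0.003,0,0],1],[[0,0,0],[0.004,0,0],1],[[0,0,0],[0.004,0,0],1],[[0,0,0],[0.004,0,0],1],[[0,0,0],[0.004,0,0],1],[[0,0,0],[0.004,0,0],1]])

```text
time_s: 18.15
tcp_pos: [536.2, -89.4, 69.4]
tcp_rot: [0.002, 0.709, 0.706, -0.002]
ft_force: [1.0, -10.0, 1.0]
finger_gap: 0.007
grip_force: 4.5
```

```bash
python3 - <<'E'
from rig import r
from h import *
s=r.state();print(s['tcp_pos'],s['time_s'],s['ft_force'],s['joint_torque'])
p=r.snapshot('side')
for q,z in(('knob',111),('push_point',70),('board',40),('sprung_wall',50),('carriage',0)):
  for d in r.landmark_of(p,q)[:1]: print(q,d['p'],d['centre'],ray(p,d['centre'],z).round(1))
cv2.imwrite('pics/s6.png',cv2.resize(p['img'][215:260,230:290,::-1],(800,600),interpolation=cv2.INTER_CUBIC))
E
```

```text
[536.21097667 -89.42967509  69.3619835 ] 18.15 [  1.0051857  -10.00031158   0.97877218] [-5.26212037e+00 -4.18183136e+01 -9.43843514e+00 -1.57213426e+01
 -2.13398807e+00 -3.95220732e-01 -3.08662711e-02]
knob 0.63 [227.9, 254.8] [536.1 -61.1 111. ]
push_point 0.76 [242.9, 256.7] [529.4 -53.1  70. ]
board 0.78 [180.8, 346.7] [ 393.7 -542.4   40. ]
carriage 0.91 [259.5, 253.3] [549.4 -69.8   0. ]
```

View pics/s6.png

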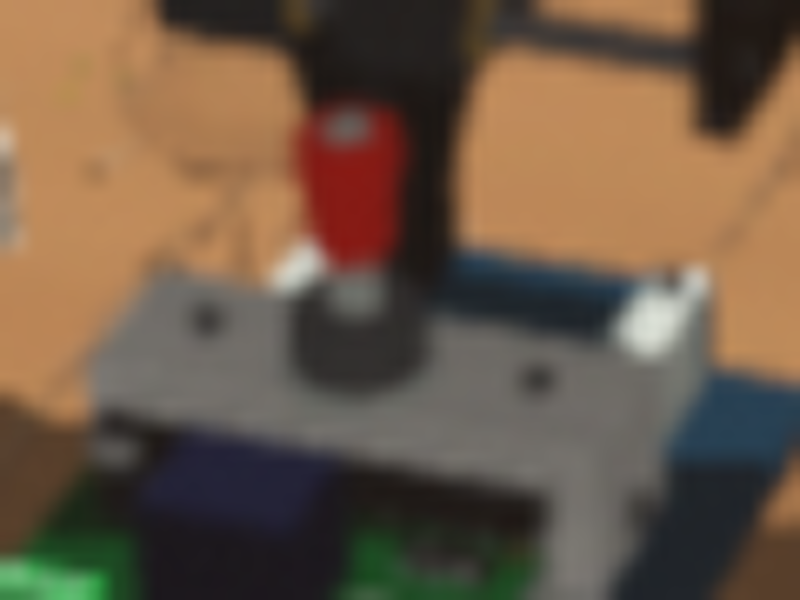

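The knob looks lifted, with the stem showing at (355,290), but I'll put a number on it against the first picture.

```bash
python3 - <<'E'
from rig import r
from h import *
p=r.snapshot('side');s=r.state();print(s['time_s'],s['tcp_pos'],s['ft_force'])
def red(im,c0):
    im=im.astype(int);m=(im[...,0]>90)&(im[...,0]>2.2*im[...,1])&(im[...,0]>2.2*im[...,2])
    m[:, :c0-20]=0;m[:,c0+20:]=0;m[:200]=0;m[250:]=0
    ys,xs=np.nonzero(m);return np.array([xs.mean(),ys.mean()]),len(xs)
a,_=red(cv2.imread('pics/side0.png')[:,:,::-1],262);b,_=red(p['img'],256)
X0=np.array([537,-109.9,98]); off=a-proj(p,X0);print(a,b,off)
for y in(-66,-64,-60,-56):
  for l in(0,7.5): print(y,l,(proj(p,np.array([537,y,98+l]))+off-b).round(2))
E
```

```text
18.5 [536.17717563 -89.42016788  69.34705419] [  0.43700365 -10.30698964   1.0276545 ]
[261.89655172 222.53448276] [255.98507463 228.92537313] [ 0.53383808 -0.29087866]
-66 0 [-0.05  1.85]
-66 7.5 [-0.18 -0.54]
-64 0 [-0.33  2.23]
-64 7.5 [-0.46 -0.16]
-60 0 [-0.89  3.01]
-60 7.5 [-1.02  0.61]
-56 0 [-1.46  3.78]
-56 7.5 [-1.59  1.39]
```

The pin is on the strip (lift about 7 mm), so this is drag. I'll ease on a bit more.

Emit:
jog_arm(series=[[[0,0,0],[0.002,0,0],1],[[0,0,0],[0.004,0,0],1],[[0,0,0],[0.006,0,0],1],[[0,0,0],[0.008,0,0],1],[[0,0,0],[0.01,0,0],1],[[0,0,0],[0.01,0,0],1],[[0,0,0],[0.01,0,0],1],[[0,0,0],[0.01,0,0],1]])

```text
time_s: 19.3
tcp_pos: [536.2, -88.2, 69.4]
tcp_rot: [0.002, 0.709, 0.706, -0.002]
ft_force: [0.9, -10.1, 1.2]
finger_gap: 0.004
grip_force: 4.7
```

Emit:
jog_arm(series=[[[0,0,0],[0.002,0,0],1],[[0,0,0],[0.004,0,0],1],[[0,0,0],[0.006,0,0],1],[[0,0,0],[0.008,0,0],1],[[0,0,0],[0.01,0,0],1],[[0,0,0],[0.012,0,0],1],[[0,0,0],[0.012,0,0],1],[[0,0,0],[0.012,0,0],1]])

```text
time_s: 20.1
tcp_pos: [536.2, -86.3, 69.4]
tcp_rot: [0.002, 0.709, 0.706, -0.002]
ft_force: [0.5, -9.7, 0.0]
finger_gap: 0.004
grip_force: 4.7
```

Emit:
jog_arm(series=[[[0,0,0],[0.002,0,0],1],[[0,0,0],[0.004,0,0],1],[[0,0,0],[0.006,0,0],1],[[0,0,0],[0.008,0,0],1],[[0,0,0],[0.01,0,0],1],[[0,0,0],[0.012,0,0],1],[[0,0,0],[0.012,0,0],1],[[0,0,0],[0.012,0,0],1]])

```text
time_s: 20.9
tcp_pos: [536.2, -85.3, 69.3]
tcp_rot: [0.002, 0.709, 0.705, -0.002]
ft_force: [0.8, -11.1, 0.1]
finger_gap: 0.005
grip_force: 5.4
```

Emit:
jog_arm(series=[[[0,0,0],[0.002,0,0],1],[[0,0,0],[0.003,0,0],1],[[0,0,0],[0.004,0,0],1],[[0,0,0],[0.006,0,0],1],[[0,0,0],[0.007,0,0],1],[[0,0,0],[0.008,0,0],1],[[0,0,0],[0.008,0,0],1],[[0,0,0],[0.008,0,0],1]])

```text
time_s: 21.7
tcp_pos: [536.2, -84.1, 69.4]
tcp_rot: [0.002, 0.709, 0.705, -0.002]
ft_force: [0.9, -12.7, 0.4]
finger_gap: 0.006
grip_force: 5.3
```

Emit:
jog_arm(series=[[[0,0,0],[0.002,0,0],1],[[0,0,0],[0.004,0,0],1],[[0,0,0],[0.005,0,0],1],[[0,0,0],[0.007,0,0],1],[[0,0,0],[0.009,0,0],1],[[0,0,0],[0.01,0,0],1],[[0,0,0],[0.01,0,0],1],[[0,0,0],[0.01,0,0],1]])

```text
time_s: 22.5
tcp_pos: [536.2, -82.8, 69.4]
tcp_rot: [0.002, 0.709, 0.705, -0.002]
ft_force: [-0.8, -12.6, 1.3]
finger_gap: -0.002
grip_force: 5.6
```

Emit:
jog_arm(series=[[[0,0,0],[0.002,0,0],1],[[0,0,0],[0.004,0,0],1],[[0,0,0],[0.006,0,0],1],[[0,0,0],[0.008,0,0],1],[[0,0,0],[0.01,0,0],1],[[0,0,0],[0.012,0,0],1],[[0,0,0],[0.012,0,0],1],[[0,0,0],[0.012,0,0],1]])

```text
time_s: 23.3
tcp_pos: [536.2, -81.0, 69.4]
tcp_rot: [0.002, 0.709, 0.705, -0.002]
ft_force: [0.5, -11.8, 0.9]
finger_gap: 0.004
grip_force: 5.5
```

Emit:
jog_arm(series=[[[0,0,0],[0.002,0,0],1],[[0,0,0],[0.004,0,0],1],[[0,0,0],[0.006,0,0],1],[[0,0,0],[0.008,0,0],1],[[0,0,0],[0.01,0,0],1],[[0,0,0],[0.012,0,0],1],[[0,0,0],[0.012,0,0],1],[[0,0,0],[0.012,0,0],1]])

```text
time_s: 24.1
tcp_pos: [536.2, -79.4, 69.4]
tcp_rot: [0.002, 0.709, 0.705, -0.002]
ft_force: [0.4, -12.2, 0.5]
finger_gap: 0.006
grip_force: 5.7
```

Emit:
jog_arm(series=[[[0,0,0],[0.002,0,0],1],[[0,0,0],[0.004,0,0],1],[[0,0,0],[0.006,0,0],1],[[0,0,0],[0.008,0,0],1],[[0,0,0],[0.01,0,0],1],[[0,0,0],[0.012,0,0],1],[[0,0,0],[0.012,0,0],1],[[0,0,0],[0.012,0,0],1]])

```text
time_s: 24.9
tcp_pos: [536.2, -77.5, 69.4]
tcp_rot: [0.002, 0.709, 0.705, -0.002]
ft_force: [0.3, -11.7, 0.3]
finger_gap: 0.005
grip_force: 5.6
```

Emit:
jog_arm(series=[[[0,0,0],[0.002,0,0],1],[[0,0,0],[0.003,0,0],1],[[0,0,0],[0.005,0,0],1],[[0,0,0],[0.007,0,0],1],[[0,0,0],[0.009,0,0],1],[[0,0,0],[0.01,0,0],1],[[0,0,0],[0.01,0,0],1],[[0,0,0],[0.01,0,0],1]])

```text
time_s: 25.7
tcp_pos: [536.2, -76.7, 69.4]
tcp_rot: [0.002, 0.709, 0.705, -0.002]
ft_force: [0.8, -13.7, 1.5]
finger_gap: 0.006
grip_force: 6.2
```

```bash
cat > lift.py <<'E'
from rig import r
from h import *
p=r.snapshot('side');s=r.state()
def red(im,c0):
    im=im.astype(int);m=(im[...,0]>90)&(im[...,0]>2.2*im[...,1])&(im[...,0]>2.2*im[...,2])
    m[:, :c0-20]=0;m[:,c0+20:]=0;m[:200]=0;m[255:]=0
    ys,xs=np.nonzero(m);return np.array([xs.mean(),ys.mean()])
y=s['tcp_pos'][1]+23.9; f=lambda l:proj(p,np.array([537,y,98+l]))+[0.53,-0.29]
b=red(p['img'],int(f(4)[0])); a,c=f(0)[1],f(7.5)[1]
print('t',s['time_s'],'tcp',s['tcp_pos'].round(2),'F',s['ft_force'].round(1),'lift',round(7.5*(b[1]-a)/(c-a),1),'dcol',b[0]-f(4)[0])
E
python3 lift.py
```

```text
t 25.75 tcp [536.24 -76.66  69.4 ] F [  0.3 -13.5   1.9] lift 6.8 dcol 0.16085176758289776
```

Still on the strip (lift about 6.8 mm), so I'll continue in small steps.

Emit:
jog_arm(series=[[[0,0,0],[0.001,0,0],1],[[0,0,0],[0.002,0,0],1],[[0,0,0],[0.004,0,0],1],[[0,0,0],[0.005,0,0],1],[[0,0,0],[0.006,0,0],1],[[0,0,0],[0.007,0,0],1],[[0,0,0],[0.007,0,0],1],[[0,0,0],[0.007,0,0],1]])

```text
time_s: 26.55
tcp_pos: [536.2, -75.8, 69.4]
tcp_rot: [0.002, 0.709, 0.705, -0.003]
ft_force: [0.6, -14.1, 1.6]
finger_gap: 0.002
grip_force: 6.3
```

Emit:
jog_arm(series=[[[0,0,0],[0.001,0,0],1],[[0,0,0],[0.002,0,0],1],[[0,0,0],[0.004,0,0],1],[[0,0,0],[0.005,0,0],1],[[0,0,0],[0.006,0,0],1],[[0,0,0],[0.007,0,0],1],[[0,0,0],[0.007,0,0],1],[[0,0,0],[0.007,0,0],1]])

```text
time_s: 27.35
tcp_pos: [536.2, -74.6, 69.4]
tcp_rot: [0.002, 0.709, 0.705, -0.003]
ft_force: [0.6, -13.2, 0.7]
finger_gap: 0.003
grip_force: 6.3
```

Emit:
jog_arm(series=[[[0,0,0],[0.001,0,0],1],[[0,0,0],[0.002,0,0],1],[[0,0,0],[0.004,0,0],1],[[0,0,0],[0.005,0,0],1],[[0,0,0],[0.006,0,0],1],[[0,0,0],[0.007,0,0],1],[[0,0,0],[0.007,0,0],1],[[0,0,0],[0.007,0,0],1]])

```text
time_s: 28.15
tcp_pos: [536.2, -73.7, 69.4]
tcp_rot: [0.002, 0.709, 0.705, -0.003]
ft_force: [1.0, -13.6, 1.7]
finger_gap: 0.007
grip_force: 6.4
```

Emit:
jog_arm(series=[[[0,0,0],[0.001,0,0],1],[[0,0,0],[0.002,0,0],1],[[0,0,0],[0.004,0,0],1],[[0,0,0],[0.005,0,0],1],[[0,0,0],[0.006,0,0],1],[[0,0,0],[0.007,0,0],1],[[0,0,0],[0.007,0,0],1],[[0,0,0],[0.007,0,0],1]])

```text
time_s: 28.95
tcp_pos: [536.2, -70.5, 69.3]
tcp_rot: [0.002, 0.709, 0.706, -0.002]
ft_force: [1.1, -9.8, 1.2]
finger_gap: 0.008
grip_force: 4.5
```

```bash
python3 lift.py
```

```text
t 29.0 tcp [536.25 -70.47  69.36] F [ 0.  -9.7  0.7] lift -1.0 dcol 0.33788796336492055
```

The plunger has snapped home: lift is about 0, a 3 mm jump, and the force dropped. The jaw is at about -36.4 in the holder. I'm backing off and retreating.

Emit:
jog_arm(series=[[[0,0,0],[-0.02,0,0],1],[[0,0,0],[-0.06,0,0],1],[[0,0,0],[-0.15,0,0],1],[[0,0,0],[-0.25,0,0],1],[[0,0,0],[-0.35,0,-0.2],1],[[0,0,0],[-0.45,0,-0.5],1],[[0,0,0],[-0.5,0,-0.8],1],[[0,0,0],[-0.5,0,-0.8],1]])

```text
time_s: 29.8
tcp_pos: [540.0, -144.4, 195.5]
tcp_rot: [0.005, 0.709, 0.705, 0.003]
ft_force: [-0.2, -0.1, -0.7]
finger_gap: 0.006
grip_force: 0.0
```

```bash
python3 - <<'E'
from rig import r
from h import *
s=r.state();print(s['tcp_pos'],s['time_s'],s['ft_force'])
p=r.snapshot('side');W=r.snapshot('wrist')
for q,z in(('knob',104),('board',40),('sprung_wall',50)):
  for d in r.landmark_of(W,q)[:1]: print(q,d['p'],ray(W,d['centre'],z).round(1))
a=cv2.resize(p['img'][200:300,190:323,::-1],(400,300),interpolation=cv2.INTER_CUBIC);b=cv2.resize(W['img'][:,:,::-1],(400,300))
cv2.imwrite('pics/f.png',np.hstack([a,b]))
E
```

```text
[ 540.00298046 -144.43681228  195.48639756] 29.8 [-0.22336817 -0.0784998  -0.68321855]
knob 0.71 [537.1 -49.  104. ]
```

View pics/f.png

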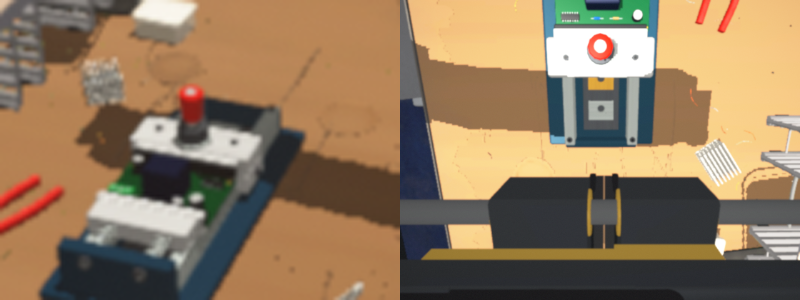

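The pictures show the knob down, the board square between both jaws, and the heat sink and cutters where they were. I'm handing in.

```bash
python3 -c "
from rig import r
print(r.finish_job())"
```

```text
the job is handed in; nothing more can be done
None
```

The job is handed in, with no verdict returned: the board is clamped flat and square between both jaws, and the plunger is home in the second hole with the jaw at about y = -36 mm in the holder.

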